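# Isolate the printer and hold its filament feeder open

### The arm

A 7-joint arm with a two-finger parallel gripper is mounted at the origin on the work surface. World frame = base frame: x ahead of the robot, y to its left, z up, the work surface at z = 0. Lengths are in m, angles in rad, forces in N, time in s.
With the tool pointing down it reaches from about 0.425 to 1.025 m from the base axis. Payload 9.4 kg.
Tool frame: the origin (TCP) lies midway between the tips of the shut fingers; the grasp point (between the pads) lies 19 mm behind it; z points along the fingers, y is the line along which they close (so a half turn about z gives the same grasp; the last joint's range is limited). The gripper opens to 93 mm and grips with 3 to 60 N. Pads are 15 mm wide; open, the fingers measure 128 mm over their backs; the gripper's body (75 mm by 188 mm) begins 65 mm behind the grasp point.
Start: joints at [-1.406, 0.599, -0.003, 1.599, 0.002, 0.943, -0.08], TCP at [0.174, 0.704, 0.219] pointing down, gripper open.
Joint ranges: [-2.57, 2.57], [-0.35, 1.97], [-1.29, 1.29], [0.11, 2.56], [-1.05, 4.19], [0.11, 1.86], [-2.63, 2.63]. Speed limits (rad/s): [2.22, 2.22, 3.01, 3.01, 3.14, 3.14, 3.14].

### API

Orientations are given as a unit quaternion [x, y, z, w].
In Python, from bench import telemetry, viewer, arm gives the robot as it stands.
- The arm moves only by the tool send_rows, never from a script. Its argument "deltas" is a list of rows, each an object with "linear": the shift along the tool's x, y, z in m, a list of three; "twist": the turn, a rotation vector about the tool's x, y, z in rad, a list of three. In form: [{"linear": [dx, dy, dz], "twist": [wx, wy, wz]}, ...]. A call has 1 to 5 rows; each row shifts and turns the commanded pose from where the row before left it, along the tool's axes as they then stand; what a row does not reach is not made up. A row lasts 1/10 s, in which the tool goes at most 50 mm and 8.59 degrees, less where a joint would pass 70% of its speed; a pose out of reach is approached as far as the arm can. A call is refused whole if a number of a shift passes 0.05 or a number of a turn 0.15, either way. A call with a gripper value outside its range is refused whole. "jaw" is the gripper's target within -1 to 1 (fully open at 1, half-way at 0, shut at -1), set as the call begins (left out, the last holds). The fingers move at their own pace and stop on an object; "squeeze" is the grip in N (left out, the last holds). Time passes only in rows, so rows that do not move let the fingers close. It gives the time, the measured TCP pose, the force, the opening and the grip force at its end, in the units of the state.
- telemetry.sense(): the state, without advancing time (a new reading comes with each control period).
- viewer.get_image(name): name is "side" or "top"; returns a dict with "pixels" (420x560x3 uint8, red, green, blue), "z_map" (420x560 float32, m along the optical axis (not along the pixel's ray), 0 where there is no reading), "mtx" (3x3 intrinsics, pixels), "k1" (the pictures are not rectified: a ray, as slopes to the right and down, at radius r is drawn at 1 + k1 r^2 times it, then the intrinsics apply), "world_from_camera" (4x4, takes a point from camera to world coordinates). Camera axes: x right, y down, z forward; pixel columns grow to the right and rows downward; lengths in m; the calibration is good to about 2 mm. A picture is of the moment at which its call begins.
- arm.job_done(): hands the job in; it is judged then, once.
Trained networks look in a picture, given as the dict that the camera call returned (one of the last four; its "shot" number tells which), for a name from the list of things; names that differ only in an ending like _2 or _b are one class to them, and where a whole thing is asked for, a point or a joint stands for the part that bears it (a point fixed in the world has none). Each returns a list of dicts, best first, with "conf" (0 to 1); they miss things now and then, are a little off and sometimes report something else, mostly with a low value. They report only what shows in the picture. A call takes as long as a camera call.
- viewer.outline_of(label, picture): "region" (420x560 bool, what is visible of it) and "bbox" ([left, top, right, bottom] in pixels, round what is visible of it).
- viewer.tip_of(label, picture): "point" ([column, row] in pixels: a listed point, or the origin of a listed thing).
The state is a dict: "time_s": time; "joint_positions": joint angles; "qvel": joint speeds; "tau": joint torques, N m; "tcp_pos": TCP position; "eef_rot": TCP orientation; "wrist_force": force on the tool from outside, world axes, zero at the start; "wrist_torque": the same for the moment, N m; "opening": finger opening in m; "gripper_force": force on a finger pad.
Only numpy, scipy, OpenCV 4.12 (cv2) and the standard library are available. Lean on these libraries where they do the work, as an engineer would, in place of code of your own. Each camera call takes 0.05 s, during which the arm holds its last target. There are 200 camera calls.

### The job

A filament has snapped inside the feeder and I want to pull the stub out. First take the key from the white caddy, push it fully into the key switch on the control console and turn it clockwise to its stop, which cuts the power; leave it in there. Only then squeeze the feeder's sprung idler lever towards the fixed lug beside it, all the way to its stop, and keep holding it there with the fingers: finish while still holding it, and leave the hammer, figurine and glue stick where they are.

Things in the scene. Friction and masses are not known exactly. Their poses are not given: they have to be found in the camera images.
- key: Switch key, upright, blade down in the caddy's slot, 20 to 45 g. Black head 26 x 9 x 28 mm (top 8 mm only 20 wide); flat steel blade 9 wide x 5 thick x 18 long, last 3 mm narrowed to 6.5 x 2.8. Origin: centre of the blade's tip; z up along the key (blade 0 to 18 mm, head 18 to 46), x along the width of blade and head, y through the thickness: grip the head across y. Fits either way round.
- key_head (a point): Centre of the key's head, 32 mm above the blade's tip (14 mm above the shoulder where head meets blade).
- caddy: Fixed white printed block 110 (x) x 50 x 30 mm tall, origin at the centre of its underside, z up. The key stands in a slot 30 mm from the origin towards -x, long way along x, 21 mm deep; six brass nozzles 13 mm high stand at x +14 to +42 mm.
- console: Fixed dark control box 180 (x) x 120 (y) x 50 mm tall, origin at the centre of its underside, z up. On top: the round key switch at x = -45, y = 0 mm; a small knob 9 mm high at (30, -38), a mushroom stop button 24 mm high at (70, -38), a flat screen.
- slot (a point): Mouth of the keyhole: top centre of the key switch, a steel barrel 30 mm across standing 22 mm above the console (72 mm above the bench). Slot 10.4 x 6.4 mm, 2 mm chamfers, 22 mm deep; with the key fully in, its shoulder rests on the barrel and its tip is 18 mm below this point. Turns with the barrel: x is the long way of the slot, z up.
- key_switch (a joint): Turn of the barrel, rad: 0 = power on (as found), 0.80 = power off, at its stop; grows clockwise seen from above. Friction 0.06 N m, no spring: stays where it is left. With the key's play in slot and grip (up to 0.3 rad) the hand turns about 1.1 rad to reach the stop.
- feeder: Fixed filament feeder, origin on the bench under the motor's axis, z up. Foot plate 150 x 90 x 8 mm; 42 mm square motor under a bracket 80 mm above the bench; on it a feeder block 42 mm square, 22 mm high; post under the bracket at x = +50 mm. Lever tail and fixed lug stick out side by side to -x beyond block and bracket, the spring between them, free air below them to the foot plate.
- lug (a point): Middle of the outer (feeder's +y) face of the fixed aluminium lug, 92 mm above the bench, at x = -57.5, y = +16 mm in the feeder's frame, across from the lever's grip pad. The lug is 8 mm thick (y), 14 mm high, and reaches from the block to x = -70 mm. Axes as the feeder's.
- lever: The black sprung idler lever: a straight rocker in the horizontal plane, origin on its pivot, at x = -15.5, y = -15.5 mm in the feeder's frame, 80 mm above the bench; axes as the feeder's at rest. One end carries the idler bearing at the drive gear, the other ends in the grip pad.
- lever_pad (a point): Centre of the lever's grip pad, 26 mm long x 9 thick x 16 high, 92 mm above the bench, 42 mm from the pivot, on the -y side of the lug. Squeezing moves it 13 mm towards the lug (feeder's +y): outer faces of pad and lug are 42 mm apart at rest, 30 at the stop, where this point is at x = -57, y = -9 mm in the feeder's frame. It takes 6 N here to start, 12 N at the stop.
- idler (a joint): Turn of the sprung idler lever, rad: 0 = at rest (filament clamped), 0.30 = at its stop (feeder fully open). Springs back when let go.
- hammer: Loose hammer 260 mm long lying on the bench beyond the work; leave alone. Origin under its middle, x along the handle.
- figurine: Loose printed teal figurine, 72 mm across and 98 mm tall; leave alone. Origin at the centre of its underside.
- glue_stick: Loose lilac glue stick 29 mm across and 92 mm tall, standing; leave alone. Origin at the centre of its underside.

How it is judged:
On the way, in this order (a step that is already met when the one before it is completed fails the run):
1. the key is pushed fully into the key switch (z of key in the frame of slot below -0.015 m and horizontal distance between key and slot below 0.004 m and value of joint key_switch below 0.6 rad), for 0.2 s.
2. the key switch is turned clockwise to its stop with the key in it (value of joint key_switch above 0.72 rad and z of key in the frame of slot below -0.013 m and horizontal distance between key and slot below 0.004 m), for 0.2 s.
3. the idler lever is held at its stop by the fingers (value of joint idler above 0.275 rad and contact force between the fingers and lever above 4 N), for 0.2 s.
At the end, for the whole second after the job is handed in: The idler lever is within 0.025 rad of its stop (0.30), held by the fingers on its tail with more than 4 N; the key switch is within 0.08 rad of its off stop (0.80), with the key still in it to within 5 mm of full depth (all of step 2 and all of step 3); the arm keeps its last pose, push and grip.
It fails at once if the feeder was opened before the power was off (value of joint idler above 0.1 rad and value of joint key_switch below 0.68 rad).
It fails at once if the hammer was moved (distance of hammer from where it was at the start of the episode above 0.03 m).
It fails at once if the figurine was moved (distance of figurine from where it was at the start of the episode above 0.03 m).
It fails at once if the glue stick was moved (distance of glue_stick from where it was at the start of the episode above 0.03 m).
It also fails if it takes over 51 s, if anything falls off the work surface, if the arm or the gripper's body presses on something with over 40 N, if the wrist force passes 120 N, or if a joint passes its speed limit or range.

## Working session

There is one attempt and no reset: what is moved stays moved. The work goes in short steps, Python scripts to look and compute and a tool call to move; the robot and the scene stay as the last step left them, time stands still between calls to the robot, and variables do not carry over. Pictures are saved under pics/ and viewed, at most 10 in all, crops included, and the job is handed in when it is done.

Besides the shell and the picture viewer there is one more tool, called as a command line: name --argument value ..., lists and objects as JSON in quotes. send_rows: Moves the arm, as the interface text tells. Its arguments: {"type":"object","properties":{"deltas":{"type":"array","items":{"type":"object","properties":{"linear":{"type":"array","items":{"type":"number"}},"twist":{"type":"array","items":{"type":"number"}}}}},"jaw":{"type":"number"},"squeeze":{"type":"number"}},"required":["deltas"]}

```bash
mkdir -p pics
cat > h.py <<'E'
import numpy as np, cv2
from bench import telemetry, viewer, arm
from scipy.spatial.transform import Rotation as R
def ray(p,c):
    K=p["mtx"];k=p["k1"]
    x=(c[0]-K[0,2])/K[0,0];y=(c[1]-K[1,2])/K[1,1]
    rd=np.hypot(x,y);r=rd
    for _ in range(20): r=rd/(1+k*r*r)
    s=r/rd if rd>0 else 1
    return np.array([x*s,y*s,1.])
def at_z(p,c,z):
    T=p["world_from_camera"];d=T[:3,:3]@ray(p,c);o=T[:3,3]
    return o+d*(z-o[2])/d[2]
def cloud(p):
    K=p["mtx"];h,w=p["z_map"].shape
    u,v=np.meshgrid(np.arange(w),np.arange(h))
    x=(u-K[0,2])/K[0,0];y=(v-K[1,2])/K[1,1];rd=np.hypot(x,y);r=rd.copy()
    for _ in range(20): r=rd/(1+p["k1"]*r*r)
    s=np.where(rd>0,r/np.maximum(rd,1e-9),1);z=p["z_map"]
    P=np.stack([x*s*z,y*s*z,z],-1);T=p["world_from_camera"]
    W=P@T[:3,:3].T+T[:3,3];W[z==0]=np.nan
    return W
def save(p,n,box=None,f=1):
    im=p["pixels"][:,:,::-1]
    if box: im=im[box[1]:box[3],box[0]:box[2]]
    cv2.imwrite("pics/"+n,cv2.resize(im,None,fx=f,fy=f,interpolation=cv2.INTER_CUBIC))
E
python3 - <<'E'
from h import *
s=telemetry.sense();print(s)
for n in("top","side"):
    p=viewer.get_image(n);save(p,n+"0.png");W=cloud(p)
    print(n,p["world_from_camera"].round(3).tolist(),p["mtx"][0,0],p["k1"])
    for l,z in(("key_head",None),("key",None),("caddy",0),("console",0),("slot",.072),("feeder",0),("lug",.092),("lever",.08),("lever_pad",.092),("hammer",0),("figurine",0),("glue_stick",0)):
        for t in viewer.tip_of(l,p)[:2]:
            c=t["point"];i=W[int(round(c[1])),int(round(c[0]))] if 0<=c[0]<559 and 0<=c[1]<419 else None
            print(l,round(t["conf"],2),np.round(c,1),at_z(p,c,z).round(3) if z is not None else "",None if i is None else i.round(3))
E
```

```text
{'time_s': 0.0, 'joint_positions': array([-1.40565394,  0.60009811, -0.00253036,  1.60013391,  0.00176893,
        0.94284244, -0.0798061 ]), 'qvel': array([ 0.00033918, -0.00086521,  0.00063965, -0.0008056 ,  0.00036617,
       -0.00059094, -0.0013706 ]), 'tau': array([ 4.02101668e-04, -7.65087247e+01,  1.49725188e+00, -2.52333051e+01,
       -5.24877920e-02,  1.70665921e-02,  1.58955031e-04]), 'tcp_pos': array([0.17353439, 0.70343783, 0.2177782 ]), 'eef_rot': array([ 1.20615025e-01,  9.92699083e-01, -7.39179618e-04, -2.99100326e-05]), 'wrist_force': array([-0.26298164,  0.32342342, -0.47216502]), 'wrist_torque': array([-9.47933054e-03, -2.19764462e-02,  6.83931426e-05]), 'gripper_force': 0.0, 'opening': 0.09269412439879093}
top [[-0.02, -0.983, 0.184, 0.445], [-1.0, 0.022, 0.008, -0.008], [-0.012, -0.184, -0.983, 0.833], [0.0, 0.0, 0.0, 1.0]] 402.24991502310064 -0.06098729857147406
key_head 0.6 [266.9 255.9]  [0.505 0.02  0.031]
caddy 0.95 [272.8 244. ] [0.532 0.008 0.   ] [0.528 0.007 0.033]
console 0.96 [404.2 247.1] [ 0.519 -0.264  0.   ] [ 0.515 -0.248  0.052]
console 0.61 [408
[... 1322 characters left out ...]
 0.701 -0.203  0.011]
feeder 0.98 [244.  369.9] [0.503 0.297 0.   ] [0.499 0.303 0.01 ]
feeder 0.37 [347.9 193.8] [ 0.526 -0.292  0.   ] [ 0.503 -0.201  0.051]
lug 0.72 [280.8 348.9] [0.44  0.304 0.092] [0.439 0.304 0.093]
lug 0.69 [162.9 302.1] [0.631 0.307 0.092] [0.678 0.264 0.033]
lever 0.91 [255.7 328.6] [0.49  0.279 0.08 ] [0.479 0.298 0.104]
lever_pad 0.7 [288.8 324. ] [0.448 0.261 0.092] [0.445 0.268 0.102]
hammer 0.76 [222.  220.3] [ 0.754 -0.033  0.   ] [ 0.736 -0.008  0.021]
hammer 0.66 [164.7 305.8] [0.694 0.247 0.   ] [0.674 0.265 0.025]
figurine 0.94 [164.1 303.4] [0.699 0.243 0.   ] [0.675 0.265 0.032]
glue_stick 0.58 [272.9 192.1] [ 0.707 -0.209  0.   ] [ 0.705 -0.204  0.003]
```

View pics/top0.png

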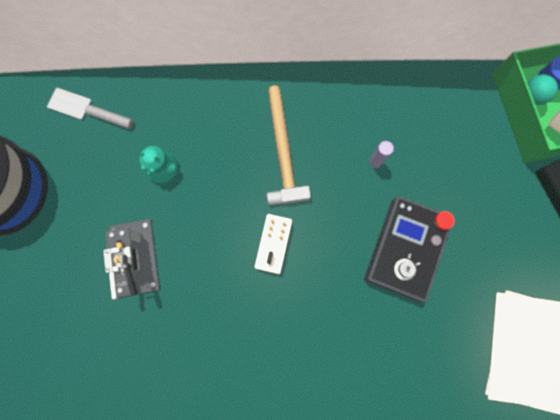

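View pics/side0.png

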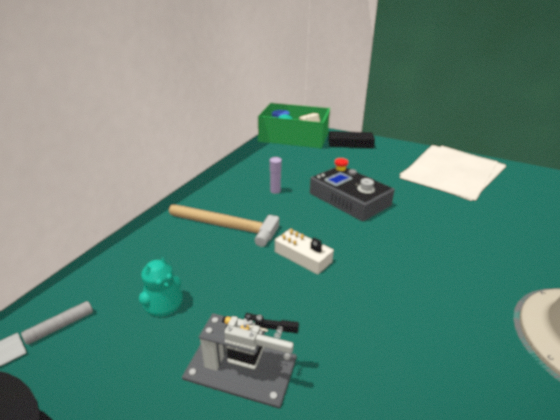

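The top view shows the key near (269,258) in the white caddy, and the switch at (405,268) on the console at right. The feeder is at (132,258) with its tail pointing down in the image. In the side view the lever is at (280,325) and the lug at (280,345).

Run:
```python
from h import *
t=viewer.get_image("top");sd=viewer.get_image("side")
a=[cv2.resize(t["pixels"][y:y+60,x:x+60,::-1],(380,280) if 0 else (280,280),interpolation=cv2.INTER_CUBIC) for x,y in((240,215),(375,240),(95,245))]
b=[cv2.resize(sd["pixels"][y:y+60,x:x+60,::-1],(280,280),interpolation=cv2.INTER_CUBIC) for x,y in((280,215),(335,155),(240,310))]
g=np.vstack([np.hstack(a),np.hstack(b)]);cv2.imwrite("pics/crops.png",cv2.resize(g,(800,533)))
W=cloud(t);Ws=cloud(sd)
def rect(l,zlo,zhi):
  for n,p,w in(("top",t,W),("side",sd,Ws)):
    o=viewer.outline_of(l,p)
    if not o: print(l,n,"none");continue
    m=o[0]["region"];q=w[m];q=q[(q[:,2]>zlo)&(q[:,2]<zhi)]
    if len(q)<5: print(l,n,len(q));continue
    (c,s,an)=cv2.minAreaRect((q[:,:2]*1000).astype(np.float32))
    print(l,n,o[0]["conf"],len(q),np.round(c,1),np.round(s,1),round(an,1),"med",np.median(q,0).round(4))
rect("caddy",.026,.036);rect("console",.045,.056);rect("feeder",.004,.013);rect("key",.04,.08);rect("key",.055,.08);rect("slot",.066,.08);rect("key_switch",.066,.08);rect("lever",.08,.12);rect("lug",.08,.12)
```

```text
caddy top 0.74 1168 [530.7   7. ] [ 50.  108.8] 75.7 med [0.5284 0.0062 0.0304]
caddy side 0.73 693 [529.9   8. ] [ 52.1 111.7] 76.0 med [0.5289 0.0168 0.0306]
console top 0.95 4949 [ 513.2 -262. ] [121.2 180. ] 67.1 med [ 0.5086 -0.2584  0.0513]
console side 0.61 1493 [ 511.9 -262. ] [124.3 179.2] 66.1 med [ 0.5096 -0.2442  0.0515]
feeder top 0.67 1716 [509.6 295.2] [151.3  86.8] 9.1 med [0.4948 0.277  0.0086]
feeder side 0.9 3730 [513.5 264.8] [151.5 158.7] 9.0 med [0.4825 0.3146 0.0093]
key top 0.52 62 [501.3  14.1] [ 9.1 24.1] 74.7 med [0.5009 0.0142 0.0577]
key side 0.42 114 [500.5  16.7] [ 8.7 25.9] 82.0 med [0.4985 0.0178 0.0498]
key top 0.52 49 [500.7  14.5] [ 8.7 19.9] 77.7 med [0.5008 0.0149 0.0581]
key side 0.42 33 [500.3  16.9] [ 7.9 17.8] 85.2 med [0.4994 0.0173 0.0579]
slot top 0.73 181 [ 471.4 -245.4] [29.  26.2] 88.5 med [ 0.4714 -0.2452  0.0721]
slot side 0.53 80 [ 472.5 -242.2] [27.2 27.8] 39.7 med [ 0.4721 -0.2407  0.0718]
key_switch top 0.67 193 [ 472.2 -245.3] [28.9 28.1] 52.0 med [ 0.4716 -0.2455  0.0721]
key_switch side none
lever top 0.49 289 [470.8 277.3] [79.9 19.8] 15.1 med [0.4715 0.2732 0.0991]
lever side 0.57 602 [468.3 277.7] [76.5 21.5] 15.5 med [0.4676 0.2751 0.099 ]
lug top 0.85 1314 [494.7 293.5] [132.2  46.4] 11.5 med [0.497  0.2948 0.0952]
lug side 0.94 2468 [493.3 295. ] [131.1  49.5] 11.5 med [0.4905 0.3022 0.0953]
```

View pics/crops.png

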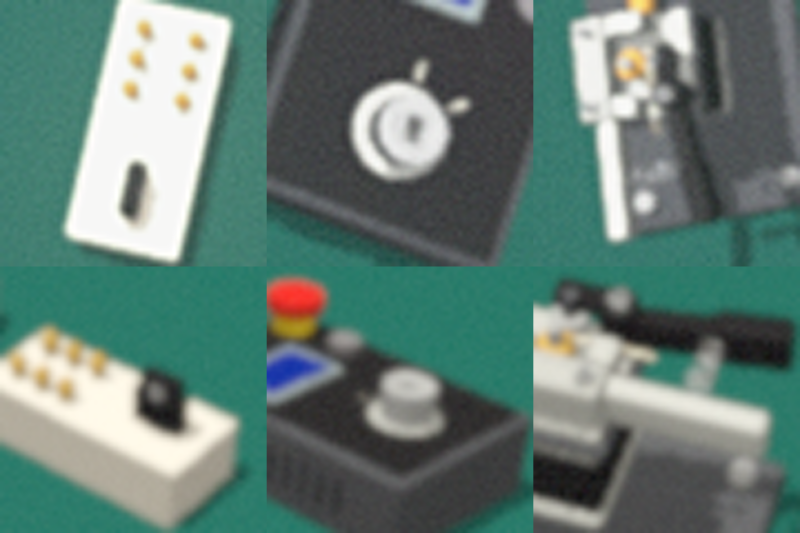

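Row two of the crops shows the key head upright in the caddy slot. The switch slot points to its ON mark, along console x, at a yaw of about -23°. The lever is black and the lug white. Tool y is already aligned with the key's thickness to within 0.3°, so I'll go above the key.

send_rows --deltas '[{"linear": [-0.024, -0.0295, 0], "twist": [0, 0, 0]}, {"linear": [-0.024, -0.0295, 0], "twist": [0, 0, 0]}, {"linear": [-0.024, -0.0295, 0], "twist": [0, 0, 0]}, {"linear": [-0.024, -0.0295, 0], "twist": [0, 0, 0]}, {"linear": [-0.024, -0.0295, 0], "twist": [0, 0, 0]}]' --jaw 0 --squeeze 30

```text
time_s: 2.8
tcp_pos: [0.2554, 0.5306, 0.2188]
eef_rot: [0.121, 0.993, 0.0, 0.0]
wrist_force: [-0.4, 1.0, -0.0]
opening: 0.058
gripper_force: 0.0
```

send_rows --deltas '[{"linear": [-0.024, -0.0295, 0], "twist": [0, 0, 0]}, {"linear": [-0.024, -0.0295, 0], "twist": [0, 0, 0]}, {"linear": [-0.024, -0.0295, 0], "twist": [0, 0, 0]}, {"linear": [-0.024, -0.0295, 0], "twist": [0, 0, 0]}, {"linear": [-0.024, -0.0295, 0], "twist": [0, 0, 0]}]'

```text
time_s: 3.3
tcp_pos: [0.3366, 0.3587, 0.2189]
eef_rot: [0.121, 0.993, 0.0, 0.0]
wrist_force: [1.0, -0.2, 0.4]
opening: 0.0468
gripper_force: 0.0
```

send_rows --deltas '[{"linear": [-0.024, -0.0295, 0], "twist": [0, 0, 0]}, {"linear": [-0.024, -0.0295, 0], "twist": [0, 0, 0]}, {"linear": [-0.024, -0.0295, 0], "twist": [0, 0, 0]}, {"linear": [-0.024, -0.0295, 0], "twist": [0, 0, 0]}, {"linear": [-0.024, -0.0295, 0], "twist": [0, 0, 0]}]'

```text
time_s: 3.8
tcp_pos: [0.4178, 0.1867, 0.2189]
eef_rot: [0.121, 0.993, 0.0, 0.0]
wrist_force: [0.2, 0.1, 0.6]
opening: 0.0463
gripper_force: 0.0
```

send_rows --deltas '[{"linear": [-0.024, -0.0295, 0.02], "twist": [0, 0, 0]}, {"linear": [-0.024, -0.0295, 0.02], "twist": [0, 0, 0]}, {"linear": [-0.024, -0.0295, 0.02], "twist": [0, 0, 0]}, {"linear": [-0.024, -0.0295, 0.02], "twist": [0, 0, 0]}, {"linear": [-0.024, -0.0295, 0.02], "twist": [0, 0, 0]}]'

```text
time_s: 4.3
tcp_pos: [0.4992, 0.0148, 0.1181]
eef_rot: [0.12, 0.993, 0.0, 0.0]
wrist_force: [0.7, -0.1, -0.6]
opening: 0.0463
gripper_force: 0.0
```

send_rows --deltas '[{"linear": [0, 0, 0], "twist": [0, 0, 0]}, {"linear": [0, 0, 0], "twist": [0, 0, 0]}]'

```text
time_s: 4.5
tcp_pos: [0.4983, 0.0153, 0.1182]
eef_rot: [0.122, 0.993, -0.0, -0.0]
wrist_force: [-0.6, 0.3, -0.5]
opening: 0.0464
gripper_force: 0.0
```

send_rows --deltas '[{"linear": [-0.0026, 0, 0.02], "twist": [0, 0, 0]}, {"linear": [0, 0, 0.02], "twist": [0, 0, 0]}, {"linear": [0, 0, 0.02], "twist": [0, 0, 0]}, {"linear": [0, 0, 0.015], "twist": [0, 0, 0]}, {"linear": [0, 0, 0.008], "twist": [0, 0, 0]}]'

```text
time_s: 5.0
tcp_pos: [0.5006, 0.0173, 0.0353]
eef_rot: [0.119, 0.993, 0.0, -0.0]
wrist_force: [-0.3, 0.5, -0.2]
opening: 0.0466
gripper_force: 0.0
```

send_rows --deltas '[{"linear": [0, 0, 0], "twist": [0, 0, 0]}, {"linear": [0, 0, 0], "twist": [0, 0, 0]}]'

```text
time_s: 5.2
tcp_pos: [0.5011, 0.0162, 0.0363]
eef_rot: [0.12, 0.993, 0.0, 0.0]
wrist_force: [-0.4, -0.2, -0.4]
opening: 0.0464
gripper_force: 0.0
```

Run:
```python
from h import *
t=viewer.get_image("top");sd=viewer.get_image("side")
a=[cv2.resize(p["pixels"][y:y+80,x:x+80,::-1],(400,400),interpolation=cv2.INTER_CUBIC) for p,x,y in((t,235,205),(sd,270,200))]
cv2.imwrite("pics/grasp.png",np.hstack(a))
```

```text
(no output)
```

View pics/grasp.png

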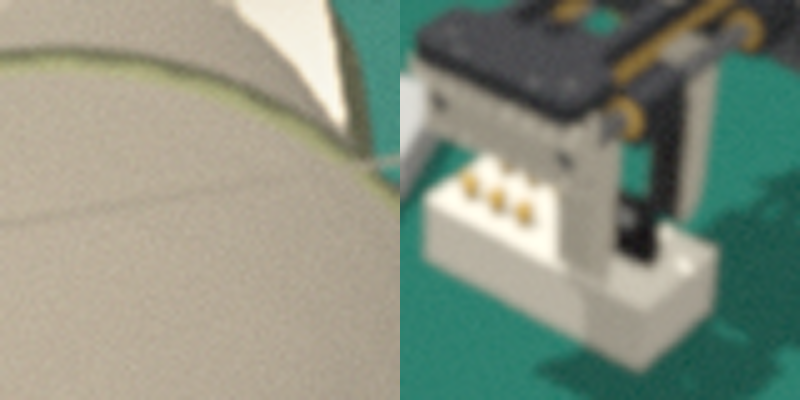

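The top view is hidden by the arm. The side crop shows the fingers straddling the key head just above the caddy top, at about (640,235). Closing now.

send_rows --deltas '[{"linear": [0, 0, 0.002], "twist": [0, 0, 0]}, {"linear": [0, 0, 0], "twist": [0, 0, 0]}, {"linear": [0, 0, 0], "twist": [0, 0, 0]}, {"linear": [0, 0, 0], "twist": [0, 0, 0]}, {"linear": [0, 0, 0], "twist": [0, 0, 0]}]' --jaw -1 --squeeze 40

```text
time_s: 5.8
tcp_pos: [0.5009, 0.0155, 0.0337]
eef_rot: [0.121, 0.993, -0.0, 0.0]
wrist_force: [0.2, -0.9, 1.0]
opening: 0.0112
gripper_force: 0.0
```

send_rows --deltas '[{"linear": [0, 0, 0], "twist": [0, 0, 0]}, {"linear": [0, 0, 0], "twist": [0, 0, 0]}, {"linear": [0, 0, 0], "twist": [0, 0, 0]}]'

```text
time_s: 6.1
tcp_pos: [0.5009, 0.0155, 0.0337]
eef_rot: [0.121, 0.993, -0.0, 0.0]
wrist_force: [0.6, -0.9, 0.8]
opening: 0.0087
gripper_force: 40.0
```

send_rows --deltas '[{"linear": [0, 0, -0.01], "twist": [0, 0, 0]}, {"linear": [0, 0, -0.02], "twist": [0, 0, 0]}, {"linear": [0, 0, -0.03], "twist": [0, 0, 0]}, {"linear": [0, 0, -0.03], "twist": [0, 0, 0]}, {"linear": [0, 0, -0.01], "twist": [0, 0, 0]}]'

```text
time_s: 6.6
tcp_pos: [0.5018, 0.0155, 0.1366]
eef_rot: [0.121, 0.993, 0.0, 0.002]
wrist_force: [0.5, 0.0, -0.7]
opening: 0.0087
gripper_force: 40.0
```

send_rows --deltas '[{"linear": [-0.0042, -0.0325, 0], "twist": [0, 0, 0]}, {"linear": [-0.0042, -0.0325, 0], "twist": [0, 0, 0]}, {"linear": [-0.0042, -0.0325, 0], "twist": [0, 0, 0]}, {"linear": [-0.0042, -0.0325, 0], "twist": [0, 0, 0]}]'

```text
time_s: 7.0
tcp_pos: [0.4856, -0.1157, 0.1336]
eef_rot: [0.12, 0.993, 0.0, -0.0]
wrist_force: [0.4, -0.0, -1.1]
opening: 0.0086
gripper_force: 40.0
```

send_rows --deltas '[{"linear": [-0.0042, -0.0325, 0], "twist": [0, 0, 0]}, {"linear": [-0.0042, -0.0325, 0], "twist": [0, 0, 0]}, {"linear": [-0.0042, -0.0325, 0], "twist": [0, 0, 0]}, {"linear": [-0.0042, -0.0325, 0], "twist": [0, 0, 0]}]'

```text
time_s: 7.4
tcp_pos: [0.4707, -0.2462, 0.1335]
eef_rot: [0.121, 0.993, 0.0, -0.0]
wrist_force: [-0.3, 0.7, -0.2]
opening: 0.009
gripper_force: 40.0
```

send_rows --deltas '[{"linear": [0, 0, 0], "twist": [0, 0, 0.053]}, {"linear": [0, 0, 0], "twist": [0, 0, 0.053]}, {"linear": [0, 0, 0], "twist": [0, 0, 0.053]}, {"linear": [0, 0, 0], "twist": [0, 0, 0]}, {"linear": [0, 0, 0], "twist": [0, 0, 0]}]'

```text
time_s: 7.9
tcp_pos: [0.4712, -0.2448, 0.1336]
eef_rot: [0.198, 0.98, -0.0, -0.0]
wrist_force: [-0.5, 0.3, 0.0]
opening: 0.0085
gripper_force: 40.0
```

Run:
```python
from h import *
s=telemetry.sense();print(s["tcp_pos"],s["eef_rot"],s["joint_positions"])
t=viewer.get_image("top");sd=viewer.get_image("side")
cv2.imwrite("pics/above.png",cv2.resize(sd["pixels"][125:225,310:430,::-1],(720,600),interpolation=cv2.INTER_CUBIC))
W=cloud(sd)
for l in("key","key_head","slot"):
  for n,p in(("side",sd),("top",t)):
    for q in viewer.tip_of(l,p)[:2]:
      c=q["point"]
      z={"key":s["tcp_pos"][2]-.0217,"key_head":s["tcp_pos"][2]+.0103,"slot":.072}[l]
      print(n,l,q["conf"],np.round(c,1),at_z(p,c,z).round(4))
```

```text
[ 0.47116013 -0.24479823  0.13355154] [ 1.98203091e-01  9.80160963e-01 -5.19879507e-06 -1.45177397e-04] [ 0.33961958  0.49044804  0.04576999  2.12366453 -0.04262228  0.52859476
  1.58856509]
side key 0.5 [370.1 168.2] [ 0.4672 -0.2381  0.1119]
side key_head 0.61 [371.8 152.5] [ 0.4721 -0.256   0.1439]
side slot 0.44 [366.  180.5] [ 0.4749 -0.2497  0.072 ]
top slot 0.51 [409.  269.9] [ 0.4696 -0.2482  0.072 ]
```

View pics/above.png

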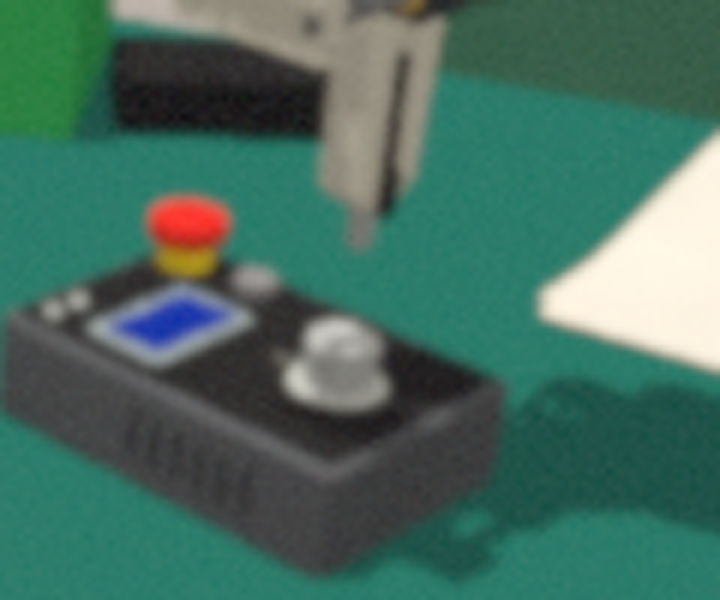

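The key blade hangs below the fingers at full-image (370,166), and the barrel top is at (367,181). I'll come down to just above it and compare the two in the same image.

send_rows --deltas '[{"linear": [0, 0, 0.012], "twist": [0, 0, 0]}, {"linear": [0, 0, 0.012], "twist": [0, 0, 0]}, {"linear": [0, 0, 0.008], "twist": [0, 0, 0]}, {"linear": [0, 0, 0], "twist": [0, 0, 0]}, {"linear": [0, 0, 0], "twist": [0, 0, 0]}]'

```text
time_s: 8.8
tcp_pos: [0.4711, -0.2449, 0.1011]
eef_rot: [0.199, 0.98, 0.0, -0.001]
wrist_force: [-0.7, -0.7, -0.2]
opening: 0.0088
gripper_force: 40.0
```

Run:
```python
from h import *
s=telemetry.sense();print(s["tcp_pos"],s["eef_rot"])
sd=viewer.get_image("side");t=viewer.get_image("top")
a=cv2.resize(sd["pixels"][150:200,340:395,::-1],(440,400),interpolation=cv2.INTER_CUBIC)
b=cv2.resize(t["pixels"][245:295,385:430,::-1],(360,400),interpolation=cv2.INTER_CUBIC)
cv2.imwrite("pics/above2.png",np.hstack([a,b]))
W=cloud(sd);m=np.zeros(W.shape[:2],bool);m[150:205,340:400]=1
q=W[m&(abs(W[...,2]-.072)<.004)];q=q[np.hypot(q[:,0]-.4715,q[:,1]+.245)<.022]
print(len(q),cv2.minEnclosingCircle((q[:,:2]*1000).astype(np.float32)),q.mean(0))
for l,z in(("key",s["tcp_pos"][2]-.0217),("key_head",s["tcp_pos"][2]+.0103),("slot",.072)):
    for q in viewer.tip_of(l,sd)[:2]:
      print(l,q["conf"],np.round(q["point"],1),at_z(sd,q["point"],z).round(4))
```

```text
[ 0.4710665  -0.24488439  0.10113048] [ 1.99038167e-01  9.79991599e-01  9.02476825e-05 -5.15684285e-04]
71 ((472.2256164550781, -244.295654296875), 15.448912620544434) [ 0.47212564 -0.24222135  0.07180699]
key 0.37 [369.5 180.8] [ 0.464  -0.2377  0.0794]
key_head 0.38 [370.9 163.9] [ 0.4717 -0.2633  0.1114]
slot 0.49 [366.5 177.9] [ 0.4774 -0.2639  0.072 ]
slot 0.26 [275.6 189.2] [ 0.6509 -0.1096  0.072 ]
```

View pics/above2.png

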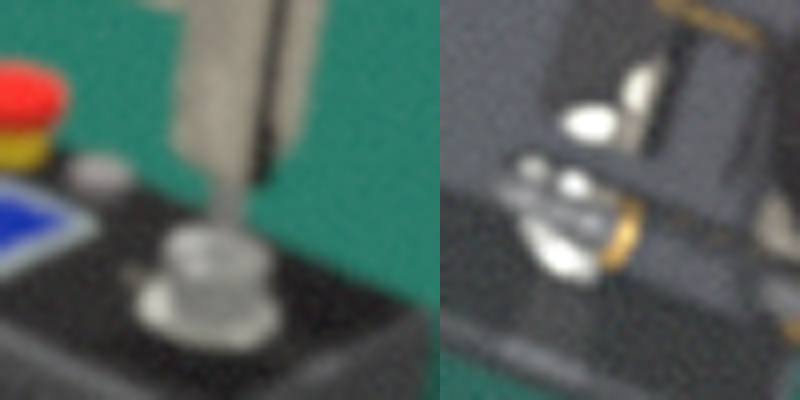

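```bash
cat >> h.py <<'E'
def proj(p,X):
    T=p["world_from_camera"];c=T[:3,:3].T@(np.asarray(X,float)-T[:3,3]);x,y=c[:2]/c[2]
    s=1+p["k1"]*(x*x+y*y);K=p["mtx"];return np.array([K[0,0]*x*s+K[0,2],K[1,1]*y*s+K[1,2]])
E
python3 - <<'E'
from h import *
s=telemetry.sense();sd=viewer.get_image("side")
x,y,_=s["tcp_pos"]
print("tip",proj(sd,(x,y,.0794)),"slot at",[(a,proj(sd,a).round(2)) for a in((.4718,-.245,.072),(.4718,-.245,.05))])
g=sd["pixels"].astype(int).sum(2)//3
for r in range(170,193): print(r,g[r,355:382])
E
```

```text
tip [367.25378128 178.88082239] slot at [((0.4718, -0.245, 0.072), array([366.72, 181.58])), ((0.4718, -0.245, 0.05), array([365.54, 189.54]))]
170 [125 108  96  89  92  89  94  99 105 110 118 128 133 137 131 112  73  44
  57  80  91  92  92  92  93  89  92]
171 [132 112  94  92  89  90  91  96  98 104 109 116 123 129 126 103  69  47
  60  79  92  89  92  90  90  90  90]
172 [120 101  86  81  86  87  89  91  91  94  99 109 116 120 118  99  71  56
  67  83  85  89  91  90  90  90  90]
173 [ 93  78  64  65  71  77  81  91  89  93  97 105 109 114 114 101  83  75
  81  86  90  90  91  94  91  90  93]
174 [ 71  59  55  49  57  64  73  76  86  88  97 105 108 116 114 108  96  86
  87  90  92  91  91  90  94  93  90]
175 [ 57  51  51  46  43  52  58  62  75  76  87 104 107 114 112 107 101  94
  91  93  92  93  90  92  90  91  93]
176 [ 45  44  47  47  48  45  52  53  61  66  78  97 109 112 110 101  95  92
  92  91  89  89  91  91  95  92  93]
177 [ 48  47  49  43  53  48  57  63  74  80  86 100 107 112 108  98  92  91
  89  89  92  88  93  89  89  90  93]
178 [ 45  49  45  47  48  55  81 105
[... 988 characters left out ...]
8  32  33]
187 [ 55  76 127 174 192 181 149 122 115 117 120 122 124 122 124 121 125 121
 105  78  49  41  33  33  34  30  32]
188 [ 49  76 127 174 194 184 153 131 121 121 119 123 125 124 123 125 129 134
 127 100  58  33  38  35  28  35  32]
189 [ 52  67 110 154 177 176 157 137 128 124 124 124 124 126 125 131 136 144
 138 111  72  39  32  33  34  33  30]
190 [ 47  50  74 116 138 149 148 140 134 134 131 127 130 134 141 142 142 145
 137 106  65  41  31  34  29  29  25]
191 [ 45  45  48  64  85 108 122 127 132 134 135 132 137 144 153 155 147 135
 115  84  55  38  37  39  39  28  32]
192 [ 34  34  35  38  49  63  78  96 105 113 120 120 125 134 143 147 131 109
  83  62  46  42  43  37  42  41  43]
```

send_rows --deltas '[{"linear": [-0.0005, 0, 0.003], "twist": [0, 0, 0]}, {"linear": [0, 0, 0.003], "twist": [0, 0, 0]}, {"linear": [0, 0, 0.002], "twist": [0, 0, 0]}, {"linear": [0, 0, 0.002], "twist": [0, 0, 0]}, {"linear": [0, 0, 0.002], "twist": [0, 0, 0]}]'

```text
time_s: 9.6
tcp_pos: [0.4717, -0.2452, 0.0894]
eef_rot: [0.199, 0.98, 0.0, -0.0]
wrist_force: [-0.7, 0.5, -1.0]
opening: 0.0092
gripper_force: 40.0
```

send_rows --deltas '[{"linear": [0, 0, 0.001], "twist": [0, 0, 0]}, {"linear": [0, 0, 0.001], "twist": [0, 0, 0]}]'

```text
time_s: 9.8
tcp_pos: [0.4717, -0.2451, 0.0875]
eef_rot: [0.199, 0.98, 0.0, -0.0]
wrist_force: [-0.8, -0.3, -0.1]
opening: 0.0085
gripper_force: 40.0
```

send_rows --deltas '[{"linear": [0, 0, 0.003], "twist": [0, 0, 0]}, {"linear": [0, 0, 0.003], "twist": [0, 0, 0]}, {"linear": [0, 0, 0.002], "twist": [0, 0, 0]}, {"linear": [0, 0, 0.002], "twist": [0, 0, 0]}]'

```text
time_s: 10.2
tcp_pos: [0.4717, -0.2452, 0.0774]
eef_rot: [0.199, 0.98, 0.0, -0.0]
wrist_force: [-0.2, 0.4, -0.3]
opening: 0.0087
gripper_force: 40.0
```

send_rows --deltas '[{"linear": [0, 0, 0.001], "twist": [0, 0, 0]}, {"linear": [0, 0, 0.001], "twist": [0, 0, 0]}, {"linear": [0, 0, 0], "twist": [0, 0, 0]}]'

```text
time_s: 10.5
tcp_pos: [0.4717, -0.2452, 0.0757]
eef_rot: [0.199, 0.98, -0.0, 0.0]
wrist_force: [0.5, -0.2, -0.4]
opening: 0.0091
gripper_force: 40.0
```

send_rows --deltas '[{"linear": [0, 0, 0.001], "twist": [0, 0, 0]}, {"linear": [0, 0, 0], "twist": [0, 0, 0]}]'

```text
time_s: 10.7
tcp_pos: [0.4718, -0.2452, 0.0755]
eef_rot: [0.199, 0.98, -0.0, 0.0]
wrist_force: [-1.9, 1.7, 11.9]
opening: 0.0084
gripper_force: 40.0
```

send_rows --deltas '[{"linear": [0, 0, 0.0007], "twist": [0, 0, 0]}, {"linear": [0, 0, 0], "twist": [0, 0, 0]}]'

```text
time_s: 10.9
tcp_pos: [0.4719, -0.2452, 0.0754]
eef_rot: [0.199, 0.98, -0.0, 0.001]
wrist_force: [-3.7, 1.8, 19.5]
opening: 0.0086
gripper_force: 40.0
```

The key is fully seated: contact came at the expected height. Turning clockwise now.

send_rows --deltas '[{"linear": [0, 0, -0.001], "twist": [0, 0, 0]}, {"linear": [0, 0, 0], "twist": [0, 0, 0.1]}, {"linear": [0, 0, 0], "twist": [0, 0, 0.1]}, {"linear": [0, 0, 0], "twist": [0, 0, 0.1]}, {"linear": [0, 0, 0], "twist": [0, 0, 0.1]}]' --squeeze 60

```text
time_s: 11.4
tcp_pos: [0.4718, -0.2457, 0.0756]
eef_rot: [0.392, 0.92, -0.0, 0.001]
wrist_force: [-2.4, -0.7, 7.4]
opening: 0.0084
gripper_force: 60.0
```

send_rows --deltas '[{"linear": [0, 0, 0], "twist": [0, 0, 0.1]}, {"linear": [0, 0, 0], "twist": [0, 0, 0.1]}, {"linear": [0, 0, 0], "twist": [0, 0, 0.1]}, {"linear": [0, 0, 0], "twist": [0, 0, 0.1]}]'

```text
time_s: 11.8
tcp_pos: [0.4718, -0.2458, 0.0756]
eef_rot: [0.567, 0.824, -0.0, 0.001]
wrist_force: [-2.5, -1.2, 8.4]
opening: 0.0083
gripper_force: 60.0
```

```bash
python3 -c "
from h import *
s=telemetry.sense();print(s['wrist_torque'],s['wrist_force'],s['joint_positions'],s['eef_rot'])"
```

```text
[-0.26455673  0.59987317  0.09984509] [-2.52487425 -1.233875    8.3891532 ] [ 0.20796615  0.6002254   0.24069433  2.16959444 -0.34686041  0.40601764
  1.09376984] [ 5.66834099e-01  8.23831753e-01 -7.96425667e-05  5.83376245e-04]
```

Friction torque only so far, so I'll continue towards the stop.

send_rows --deltas '[{"linear": [0, 0, 0], "twist": [0, 0, 0.08]}, {"linear": [0, 0, 0], "twist": [0, 0, 0.08]}, {"linear": [0, 0, 0], "twist": [0, 0, 0.07]}, {"linear": [0, 0, 0], "twist": [0, 0, 0.05]}, {"linear": [0, 0, 0], "twist": [0, 0, 0]}]'

```text
time_s: 12.3
tcp_pos: [0.4717, -0.2458, 0.0756]
eef_rot: [0.675, 0.738, -0.0, 0.001]
wrist_force: [-2.4, -1.0, 8.5]
opening: 0.0085
gripper_force: 60.0
```

```bash
python3 -c "
from h import *
s=telemetry.sense();print(s['wrist_torque'],s['wrist_force'],s['eef_rot'],s['tcp_pos'])"
```

```text
[-0.33726301  0.64669429  0.0547307 ] [-2.435755   -0.99350188  8.49089194] [ 6.75293736e-01  7.37548712e-01 -9.82225797e-05  5.07484481e-04] [ 0.47168115 -0.24575365  0.07556131]
```

send_rows --deltas '[{"linear": [0, 0, 0], "twist": [0, 0, 0.06]}, {"linear": [0, 0, 0], "twist": [0, 0, 0]}]'

```text
time_s: 12.5
tcp_pos: [0.4716, -0.2456, 0.0755]
eef_rot: [0.697, 0.717, -0.0, 0.0]
wrist_force: [-2.6, -1.1, 9.8]
opening: 0.0083
gripper_force: 60.0
```

```bash
python3 -c "
from h import *
s=telemetry.sense();print(s['wrist_torque'],s['eef_rot'])"
```

```text
[-0.22141117  0.69893055  0.10323294] [ 6.97125458e-01  7.16949065e-01 -3.79486445e-06  3.66007471e-04]
```

send_rows --deltas '[{"linear": [0, 0, 0], "twist": [0, 0, 0.06]}, {"linear": [0, 0, 0], "twist": [0, 0, 0]}]'

```text
time_s: 12.7
tcp_pos: [0.4716, -0.2455, 0.0756]
eef_rot: [0.718, 0.696, 0.0, 0.0]
wrist_force: [-3.1, 0.0, 9.6]
opening: 0.0088
gripper_force: 60.0
```

```bash
python3 -c "
from h import *
s=telemetry.sense();print(s['wrist_torque'],s['eef_rot'])"
```

```text
[-0.0892783   0.73090762  0.15801386] [7.18261769e-01 6.95772914e-01 3.18596030e-05 2.88900271e-04]
```

send_rows --deltas '[{"linear": [0, 0, 0], "twist": [0, 0, 0.07]}, {"linear": [0, 0, 0], "twist": [0, 0, 0]}, {"linear": [0, 0, 0], "twist": [0, 0, 0]}]'

```text
time_s: 13.0
tcp_pos: [0.4716, -0.2456, 0.0755]
eef_rot: [0.742, 0.671, -0.0, 0.0]
wrist_force: [-2.6, -1.1, 8.4]
opening: 0.0088
gripper_force: 60.0
```

```bash
python3 -c "
from h import *
s=telemetry.sense();print(s['wrist_torque'],s['eef_rot'])"
```

```text
[-0.27954387  0.67475644  0.23038133] [ 7.41583140e-01  6.70860860e-01 -9.39879498e-06  3.91620746e-04]
```

At the stop: torque is 0.23 N·m against 0.06 of friction. Releasing, then rising.

send_rows --deltas '[{"linear": [0, 0, 0], "twist": [0, 0, 0]}, {"linear": [0, 0, 0], "twist": [0, 0, 0]}, {"linear": [0, 0, 0], "twist": [0, 0, 0]}, {"linear": [0, 0, 0], "twist": [0, 0, 0]}, {"linear": [0, 0, 0], "twist": [0, 0, 0]}]' --jaw 0.3

```text
time_s: 13.5
tcp_pos: [0.4718, -0.2451, 0.0749]
eef_rot: [0.742, 0.671, 0.0, -0.0]
wrist_force: [0.8, 0.0, 0.4]
opening: 0.0442
gripper_force: 0.0
```

send_rows --deltas '[{"linear": [0, 0, -0.02], "twist": [0, 0, 0]}, {"linear": [0, 0, -0.04], "twist": [0, 0, 0]}, {"linear": [0, 0, -0.04], "twist": [0, 0, 0]}, {"linear": [0, 0, -0.04], "twist": [0, 0, 0]}, {"linear": [0, 0, 0], "twist": [0, 0, 0]}]'

```text
time_s: 14.0
tcp_pos: [0.4736, -0.2465, 0.2192]
eef_rot: [0.742, 0.671, 0.002, 0.003]
wrist_force: [-0.7, 0.3, -0.9]
opening: 0.0601
gripper_force: 0.0
```

Run:
```python
from h import *
sd=viewer.get_image("side");t=viewer.get_image("top")
M=dict(feeder=(0,0,0),lug=(-57.5,16,.092),lever=(-15.5,-15.5,.08),lever_pad=(-57,-21.5,.092))
for n,p in(("side",sd),("top",t)):
    A=[];B=[]
    for l,(x,y,z) in M.items():
        q=viewer.tip_of(l,p)
        q=[at_z(p,a["point"],z)[:2] for a in q];q=[a for a in q if np.hypot(a[0]-.47,a[1]-.285)<.07]
        if q: A.append((x,y));B.append(q[0]*1000);print(n,l,q[0].round(4))
    A=np.array(A);B=np.array(B);a0,b0=A.mean(0),B.mean(0)
    th=np.arctan2(*( lambda P,Q:((P[:,0]*Q[:,1]-P[:,1]*Q[:,0]).sum(),(P*Q).sum()))(A-a0,B-b0))
    c,s=np.cos(th),np.sin(th);Rm=np.array([[c,-s],[s,c]]);print(n,"yaw",np.degrees(th),"origin",b0-Rm@a0,"res",(B-(A-a0)@Rm.T-b0).round(1).tolist())
    W=cloud(p)
    # lug & pad top faces, in frame yaw 9.1 about nominal origin
    th=np.radians(9.1);c,s=np.cos(th),np.sin(th)
    L=(W[...,:2]*1000-[503,297])@np.array([[c,-s],[s,c]])
    m=(W[...,2]>.088)&(W[...,2]<.106)&(L[...,0]>-80)&(L[...,0]<-28)&(abs(L[...,1])<45)
    q=np.c_[L[m],W[m][:,2]*1000]
    for lo in range(-80,-28,6):
        k=q[(q[:,0]>=lo)&(q[:,0]<lo+6)]
        a=k[k[:,1]>-2];b=k[k[:,1]<=-10]
        f=lambda v:(len(v),v[:,1].min().round(1),v[:,1].max().round(1),np.median(v[:,2]).round(1)) if len(v) else None
        print(lo,"lug",f(a),"pad",f(b))
for l in("key_head","slot"):
    for p in(sd,t):
        for q in viewer.tip_of(l,p)[:1]: print(l,q["conf"],at_z(p,q["point"],.086 if l=="key_head" else .072).round(4))
a=cv2.resize(sd["pixels"][150:200,340:395,::-1],(440,400),interpolation=cv2.INTER_CUBIC)
b=cv2.resize(sd["pixels"][310:370,240:294,::-1],(360,400),interpolation=cv2.INTER_CUBIC)
cv2.imwrite("pics/turned.png",np.hstack([a,b]))
```

```text
side feeder [0.5015 0.2976]
side lug [0.4403 0.3037]
side lever [0.4867 0.2787]
side lever_pad [0.4504 0.2629]
side yaw 11.475668068911697 origin [500.54403812 297.32207924] res [[1.0, 0.2], [-0.7, 2.1], [-1.7, -0.3], [1.4, -2.0]]
-80 lug (16, np.float64(8.9), np.float64(16.0), np.float64(96.9)) pad (11, np.float64(-27.5), np.float64(-18.6), np.float64(97.2))
-74 lug (51, np.float64(8.2), np.float64(17.5), np.float64(98.1)) pad (53, np.float64(-28.0), np.float64(-17.2), np.float64(99.1))
-68 lug (46, np.float64(8.6), np.float64(17.2), np.float64(98.4)) pad (50, np.float64(-26.4), np.float64(-16.6), np.float64(99.7))
-62 lug (47, np.float64(8.4), np.float64(16.7), np.float64(97.7)) pad (53, np.float64(-26.5), np.float64(-15.9), np.float64(97.6))
-56 lug (56, np.float64(-0.4), np.float64(16.8), np.float64(97.9)) pad (55, np.float64(-27.1), np.float64(-10.8), np.float64(98.7))
-50 lug (53, np.float64(-1.6), np.float64(17.1), np.float64(96.4)) pad (39, np.float64(-22.9), np.float64(-11.3), np.float64(97.6))
-44 lug (50, np.float64(8.7), np.float64(16.7), np.float64(98.2)) pad (46, np.flo
[... 1068 characters left out ...]
4(-12.3), np.float64(99.6))
-50 lug (25, np.float64(-1.2), np.float64(15.3), np.float64(98.3)) pad (19, np.float64(-23.3), np.float64(-12.3), np.float64(98.3))
-44 lug (21, np.float64(7.4), np.float64(15.9), np.float64(98.3)) pad (18, np.float64(-22.1), np.float64(-14.6), np.float64(97.7))
-38 lug (19, np.float64(6.9), np.float64(14.0), np.float64(98.3)) pad (19, np.float64(-21.7), np.float64(-13.9), np.float64(98.4))
-32 lug (15, np.float64(7.2), np.float64(13.7), np.float64(98.9)) pad (12, np.float64(-20.3), np.float64(-14.6), np.float64(97.7))
key_head 0.68 [0.67   0.0903 0.086 ]
key_head 0.52 [ 0.4751 -0.242   0.086 ]
slot 0.55 [ 0.4744 -0.2583  0.072 ]
slot 0.5 [ 0.4689 -0.2476  0.072 ]
```

View pics/turned.png

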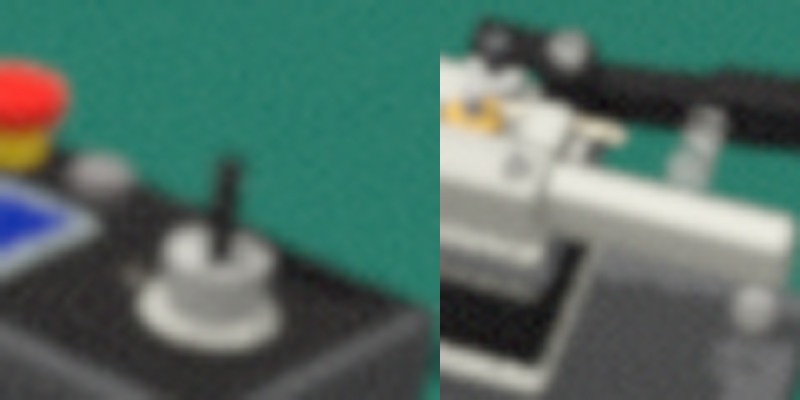

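The switch key is seated and seen edge-on at crop (230,210), which matches a turn of about -69°. The lug is white at (680,210) and the lever black at (740,100). I'll go over the feeder tail, then align.

send_rows --deltas '[{"linear": [0.0378, -0.006, 0], "twist": [0, 0, 0]}, {"linear": [0.0378, -0.006, 0], "twist": [0, 0, 0]}, {"linear": [0.0378, -0.006, 0], "twist": [0, 0, 0]}, {"linear": [0.0378, -0.006, 0], "twist": [0, 0, 0]}, {"linear": [0.0378, -0.006, 0], "twist": [0, 0, 0]}]' --jaw 0.6

```text
time_s: 15.2
tcp_pos: [0.4606, -0.0527, 0.215]
eef_rot: [0.742, 0.671, 0.0, 0.0]
wrist_force: [1.7, 0.3, 0.1]
opening: 0.0744
gripper_force: 0.0
```

send_rows --deltas '[{"linear": [0.0378, -0.006, 0], "twist": [0, 0, 0]}, {"linear": [0.0378, -0.006, 0], "twist": [0, 0, 0]}, {"linear": [0.0378, -0.006, 0], "twist": [0, 0, 0]}, {"linear": [0.0378, -0.006, 0], "twist": [0, 0, 0]}, {"linear": [0.0378, -0.006, 0], "twist": [0, 0, 0]}]'

```text
time_s: 15.7
tcp_pos: [0.4495, 0.1386, 0.2151]
eef_rot: [0.742, 0.671, 0.0, 0.0]
wrist_force: [0.5, -0.0, -0.1]
opening: 0.0743
gripper_force: 0.0
```

send_rows --deltas '[{"linear": [0.0378, -0.006, 0], "twist": [0, 0, 0]}, {"linear": [0.0378, -0.006, 0], "twist": [0, 0, 0]}, {"linear": [0.0378, -0.006, 0], "twist": [0, 0, 0]}, {"linear": [0.0378, -0.006, 0], "twist": [0, 0, 0]}]'

```text
time_s: 16.1
tcp_pos: [0.4407, 0.2915, 0.215]
eef_rot: [0.741, 0.671, 0.0, -0.0]
wrist_force: [-0.1, -0.2, 0.9]
opening: 0.0743
gripper_force: 0.0
```

send_rows --deltas '[{"linear": [0, 0, 0], "twist": [0, 0, -0.131]}, {"linear": [0, 0, 0], "twist": [0, 0, -0.131]}, {"linear": [0, 0, 0], "twist": [0, 0, -0.131]}, {"linear": [0, 0, 0], "twist": [0, 0, -0.131]}, {"linear": [0, 0, 0], "twist": [0, 0, -0.131]}]'

```text
time_s: 16.6
tcp_pos: [0.4409, 0.2899, 0.2149]
eef_rot: [0.484, 0.875, 0.0, 0.0]
wrist_force: [0.2, 0.1, -0.1]
opening: 0.0746
gripper_force: 0.0
```

send_rows --deltas '[{"linear": [0, 0, 0], "twist": [0, 0, -0.131]}, {"linear": [0, 0, 0], "twist": [0, 0, -0.131]}, {"linear": [0, 0, 0], "twist": [0, 0, -0.131]}, {"linear": [0, 0, 0], "twist": [0, 0, -0.131]}, {"linear": [0, 0, 0], "twist": [0, 0, -0.131]}]'

```text
time_s: 17.1
tcp_pos: [0.441, 0.2898, 0.2149]
eef_rot: [0.177, 0.984, 0.0, 0.0]
wrist_force: [-0.2, 0.3, -0.4]
opening: 0.0742
gripper_force: 0.0
```

send_rows --deltas '[{"linear": [0, 0, 0], "twist": [0, 0, -0.131]}, {"linear": [0, 0, 0], "twist": [0, 0, -0.131]}, {"linear": [0, 0, 0], "twist": [0, 0, -0.131]}, {"linear": [0, 0, 0], "twist": [0, 0, -0.131]}, {"linear": [0, 0, 0], "twist": [0, 0, 0]}]'

```text
time_s: 17.6
tcp_pos: [0.4411, 0.2896, 0.215]
eef_rot: [-0.082, 0.997, 0.0, -0.0]
wrist_force: [0.5, -0.2, -0.1]
opening: 0.0747
gripper_force: 0.0
```

send_rows --deltas '[{"linear": [0, 0, 0], "twist": [0, 0, 0]}, {"linear": [0, 0, 0], "twist": [0, 0, 0]}]'

```text
time_s: 17.8
tcp_pos: [0.441, 0.2897, 0.2149]
eef_rot: [-0.08, 0.997, -0.0, 0.0]
wrist_force: [-1.0, 0.3, -0.2]
opening: 0.0743
gripper_force: 0.0
```

send_rows --deltas '[{"linear": [-0.0012, -0.0015, 0.03], "twist": [0, 0, 0]}, {"linear": [0, 0, 0.03], "twist": [0, 0, 0]}, {"linear": [0, 0, 0.03], "twist": [0, 0, 0]}, {"linear": [0, 0, 0.02], "twist": [0, 0, 0]}, {"linear": [0, 0, 0], "twist": [0, 0, 0]}]'

```text
time_s: 18.3
tcp_pos: [0.4412, 0.2878, 0.1027]
eef_rot: [-0.081, 0.997, -0.001, -0.002]
wrist_force: [-0.0, -0.0, -0.5]
opening: 0.0745
gripper_force: 0.0
```

send_rows --deltas '[{"linear": [0, 0, 0.014], "twist": [0, 0, 0]}, {"linear": [0, 0, 0.014], "twist": [0, 0, 0]}, {"linear": [0, 0, 0], "twist": [0, 0, 0]}]'

```text
time_s: 18.6
tcp_pos: [0.4422, 0.2885, 0.0767]
eef_rot: [-0.081, 0.997, -0.0, -0.0]
wrist_force: [-0.7, -0.1, -0.1]
opening: 0.0743
gripper_force: 0.0
```

Run:
```python
from h import *
p=viewer.get_image("side")
save(p,"straddle.png",(205,265,325,355),6)
```

```text
(no output)
```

View pics/straddle.png

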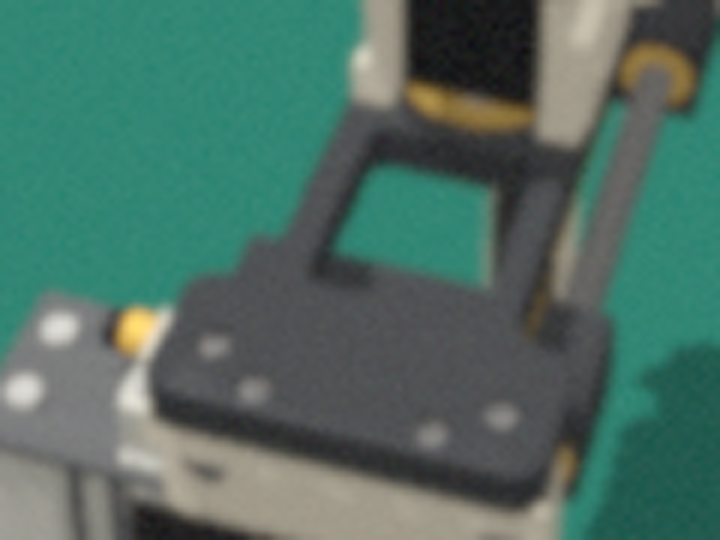

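The gripper body now hides the tail, and nothing is touching. Closing.

send_rows --deltas '[{"linear": [0, 0, 0], "twist": [0, 0, 0]}, {"linear": [0, 0, 0], "twist": [0, 0, 0]}, {"linear": [0, 0, 0], "twist": [0, 0, 0]}, {"linear": [0, 0, 0], "twist": [0, 0, 0]}, {"linear": [0, 0, 0], "twist": [0, 0, 0]}]' --jaw -1 --squeeze 40

```text
time_s: 19.15
tcp_pos: [0.4422, 0.2863, 0.0772]
eef_rot: [-0.081, 0.997, -0.001, -0.001]
wrist_force: [-1.0, -8.3, 5.5]
opening: 0.0392
gripper_force: 3.9
```

send_rows --deltas '[{"linear": [0, 0, 0], "twist": [0, 0, 0]}, {"linear": [0, 0, 0], "twist": [0, 0, 0]}, {"linear": [0, 0, 0], "twist": [0, 0, 0]}, {"linear": [0, 0, 0], "twist": [0, 0, 0]}, {"linear": [0, 0, 0], "twist": [0, 0, 0]}]'

```text
time_s: 19.65
tcp_pos: [0.4416, 0.2888, 0.0771]
eef_rot: [-0.082, 0.997, 0.0, -0.0]
wrist_force: [-5.6, 0.5, 5.0]
opening: 0.0294
gripper_force: 40.7
```

```bash
python3 -c "
from h import *
s=telemetry.sense();print(s['opening'],s['gripper_force'],s['wrist_force'],arm.job_done())"
```

```text
the job is handed in; nothing more can be done
0.029354834428387173 40.668705236166716 [-5.59068502  0.53223904  4.95206053] None
```

I handed the job in with the key fully in the switch and turned to its off stop, and the idler lever held at its stop (29.4 mm opening, about 41 N grip); `job_done()` returned no verdict, so I don't have the judged result.

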